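Seat the guide plate in the eyelet jig and lock it with its pin

TASK

Close the eyelet jig: lay the flat guide plate into the nest between the jig's four corner angles and press it down until it sits level and fully down on its stops, flush with the corner angles. Then push the locking pin through the eye at the end of the jig, all the way home over the plate, so that the plate cannot lift. Leave the wax block, the small ring die and the drive punch where they lie.

Things in the scene. Friction and masses are not known exactly. Their poses are not given: they have to be found in the camera images.
- jig: The eyelet jig, a grey base 12 mm thick, 96 mm wide, bolted to the bench, within 0.35 rad of yaw 0. Origin: at bench height under the centre of the nest; x runs along the jig, away from the eye (the eye is at its -x end, towards the robot), z up.
- nest (a point): Centre of the seated plate's underside, jig (0, 0, 24) mm: level with four stop ledges in the corners. Four steel corner angles, tops 34 mm above the bench, enclose 124 x 68 mm (x, y): 2 mm play round the plate, inner top edges bevelled 3 x 4 mm. Both long sides are open between the angles (x = -36 to 36 mm, only the 12 mm base below), so fingers holding the plate across its width pass.
- button (a point): One of four black rubber buttons (13 mm across) in the nest at jig x = +-40, y = +-19 mm, raised top 29 mm above the bench; each starts up to 2 mm lower. The plate laid in stands on them up to 5 mm proud. A button slides down only when pushed with about 5 N (all four 20 N, two at one end 10 N) and stays where pushed: no spring back. The point does not move with it.
- eye (a point): Centre of a round 10.5 mm hole (1.5 mm chamfer) on the outer (-x) face of a steel lug 14 mm thick, 26 mm wide, top 53 mm above the bench; jig (-76, 0, 41) mm, axes as the jig. The pin goes in here along the jig's +x and then runs over the end of the seated plate with 3 mm to spare; a plate whose eye end stands 5 mm proud blocks it.
- rest (a point): Middle of the top of a rib 10 mm wide, 36 mm long, in front of the lug, jig (-96, 0, 31) mm. The grip of the inserted pin lies on it; it is 1 mm below the grip while the pin is on the hole's axis. Beside it the base is 44 mm wide and 12 mm high.
- plate: The guide plate: flat bare aluminium, 120 x 64 x 10 mm (x, y, z), 0.16 kg, two rows of five small brass bushings flush in its top. Origin: centre of the underside; x along its length, z up. It lies flat on the bench, within 0.4 rad of yaw 0; half a turn makes no difference. Grip it across its 64 mm width.
- pin: The locking pin, 80 g: brass grip 36 x 14 x 18 mm (x, y, z) and a steel rod, 8 mm diameter, 48 mm long, out of the middle of its +x end, tapering over the last 7 mm to 3 mm. Origin: centre of the grip's underside; rod axis 9 mm above it, along +x. It lies on the flat of its grip, rod level and pointing away from the robot within 0.4 rad. Home: grip end meets the lug.
- pin_tip (a point): The tip of the pin's rod, in the pin's frame (66, 0, 9) mm. Axes as the pin.
- wax_block: Bystander: a whitish wax block 34 x 62 x 24 mm. Origin: centre of the underside.
- die_eyestay: Bystander: a small steel ring-shaped cutting die 28 x 41 x 30 mm. Origin: centre of the underside.
- drive_punch: Bystander: a dark drive punch 17 x 104 x 17 mm, lying on the bench. Origin: centre of the underside.
Mind the look-alikes: they are no part of the job. Leave any red look-alike of the plate alone.

How it is judged:
On the way, in this order (a step that is already met when the one before it is completed fails the run):
1. the guide plate is pressed down level onto the stops of the nest (z of plate in the frame of jig between 0.022 and 0.0255 m and angle between plate's own z axis and vertical below 0.02 rad and horizontal distance between plate and jig below 0.006 m and angle between the x axis of plate and the x axis of jig, either way round below 0.1 rad), for 0.2 s.
2. the locking pin is through the eye, home over the plate (all of step 1 and x of pin_tip in the frame of eye above 0.043 m and y of pin_tip in the frame of eye between -0.008 and 0.008 m and z of pin_tip in the frame of eye between -0.008 and 0.008 m and angle between the x axis of pin and the x axis of jig, either way round below 0.2 rad), for 0.2 s.
At the end, for the whole second after the job is handed in: Plate in the nest, lengthwise along the jig (0.1 rad, 6 mm), underside at most 1.5 mm above the stop ledges, level within 0.02 rad; pin through the eye along the jig's +x (0.2 rad), tip at least 43 mm past the lug's outer face (home: 48) and within 8 mm of the hole's axis; both at rest (all of step 2 and linear speed of each of plate, pin below 0.01 m/s); the robot touches nothing.
It fails at once if a bystander (wax block, ring die or drive punch) is moved more than 25 mm (distance of any of wax_block, die_eyestay, drive_punch from where it was at the start of the episode above 0.025 m).
It also fails if it takes over 64 s, if anything falls off the work surface, if the arm or the gripper's body presses on something with over 40 N, if the wrist force passes 120 N, or if a joint passes its speed limit or range.

ROBOT

A 7-joint arm with a two-finger parallel gripper is mounted at the origin on a cart in front of the work surface, level with it; the furniture and walls round the work are solid. World frame = base frame: x ahead of the robot, y to its left, z up, the work surface at z = 0. Lengths are in m, angles in rad, forces in N, time in s.
With the tool pointing down it reaches from about 0.425 to 0.925 m from the base axis. Payload 6.8 kg.
Tool frame: the origin (TCP) lies between the finger pads; the fingertips stand 11 mm ahead of it and the grasp point (between the pads) lies 8 mm behind it; z points along the fingers, y is the line along which they close (so a half turn about z gives the same grasp; the last joint's range is limited). The gripper opens to 88 mm and grips with 3 to 60 N. Pads are 20 mm wide; open, the fingers measure 115 mm over their backs; the gripper's body (75 mm by 178 mm) begins 61 mm behind the grasp point.
Start: joints at [1.035, 0.477, 0.022, 1.555, -0.011, 1.109, -0.083], TCP at [0.28, -0.614, 0.234] pointing down, gripper open.
Joint ranges: [-2.96, 2.96], [-0.34, 2.1], [-1.41, 1.46], [0.24, 2.44], [-1.37, 4.51], [0.17, 1.92], [-2.96, 2.96]. Speed limits (rad/s): [2.39, 2.39, 3.14, 3.14, 3.14, 3.14, 3.14].

INTERFACE

Orientations are given as a unit quaternion [x, y, z, w].
In Python, from plant import env gives the robot as it stands.
- The arm moves only by the tool play_rows, never from a script. Its argument "motion" is one flat list of numbers, 6 for each row, row after row: the shift along the tool's x, y, z in mm, then the turn, a rotation vector about the tool's x, y, z in rad. In form: [x, y, z, ax, ay, az, x, y, z, ax, ay, az, ...]. A call has 1 to 12 rows; each row shifts and turns the commanded pose from where the row before left it, along the tool's axes as they then stand; what a row does not reach is not made up. A row lasts 1/10 s, in which the tool goes at most 50 mm and 8.59 degrees, less where a joint would pass 70% of its speed; a pose out of reach is approached as far as the arm can. A call with a gripper value outside its range is refused whole. "claw" is the closure, from 0 (fully open) to 1 (shut), set as the call begins (left out, the last holds). The fingers move at their own pace and stop on an object; "force" is the grip in N (left out, the last holds). Time passes only in rows, so rows that do not move let the fingers close. It gives the time, the measured TCP pose, the force, the opening and the grip force at its end, in the units of the state.
- env.get_obs(): the state, without advancing time (a new reading comes with each control period).
- env.camera(name): name is "side" or "top" or "wrist"; returns the picture (480x640x3 uint8, red, green, blue); there is no depth.
- env.camera_info(name): a dict with "camera_matrix" (3x3 intrinsics, pixels), "R" (3x3) and "t" (3): a world point X has camera coordinates R X + t; the wrist camera has in their place "tool_from_camera" (4x4, takes a point from camera to tool coordinates, whose origin is the TCP and whose axes are the flange's). Camera axes: x right, y down, z forward; pixel columns grow to the right and rows downward; lengths in m; the calibration is good to about 2 mm. A picture is of the moment at which its call begins: read the wrist's pose just before it. camera_info takes no time and is no camera call.
- env.hand_in(): hands the job in; it is judged then, once.
The state is a dict: "time": time; "joint_pos": joint angles; "joint_vel": joint speeds; "joint_torque": joint torques, N m; "eef_pos": TCP position; "ee_rot": TCP orientation; "force": force on the tool from outside, world axes, zero at the start; "ft_torque": the same for the moment, N m; "gripper_width": finger opening in m; "grip_force": force on a finger pad.
Only numpy, scipy, OpenCV 4.12 (cv2) and the standard library are available. Lean on these libraries where they do the work, as an engineer would, in place of code of your own. Each camera call takes 0.05 s, during which the arm holds its last target. There are 200 camera calls.

## Working session

There is one attempt and no reset: what is moved stays moved. The work goes in short steps, Python scripts to look and compute and a tool call to move; the robot and the scene stay as the last step left them, time stands still between calls to the robot, and variables do not carry over. Pictures are saved under pics/ and viewed, at most 13 in all, crops included, and the job is handed in when it is done.

Besides the shell and the picture viewer there is one more tool, called as name(argument=value, ...) on one line, values as JSON. play_rows: Moves the arm, as the interface text tells. Its arguments: {"type":"object","properties":{"motion":{"type":"array","items":{"type":"number"}},"claw":{"type":"number"},"force":{"type":"number"}},"required":["motion"]}

```bash
mkdir -p pics; python3 - <<'E'
from plant import env
import cv2,numpy as np
o=env.get_obs();print({k:np.round(v,3) for k,v in o.items()})
for n in("top","side"):
    cv2.imwrite(f"pics/{n}0.png",env.camera(n)[:,:,::-1]); i=env.camera_info(n);print(n,{k:np.round(v,4).tolist() if not isinstance(v,str) else v for k,v in i.items()})
print(env.camera_info("wrist"))
E
```

```text
{'time': np.float64(0.0), 'joint_pos': array([ 1.035,  0.478,  0.022,  1.556, -0.012,  1.109, -0.083]), 'joint_vel': array([ 0.   ,  0.   , -0.001, -0.001, -0.   , -0.   , -0.003]), 'joint_torque': array([-0.0000e+00, -5.8285e+01,  1.5340e+00, -2.7260e+01, -5.5000e-02,
        1.7000e-02,  0.0000e+00]), 'eef_pos': array([ 0.28 , -0.614,  0.233]), 'ee_rot': array([ 0.977,  0.212, -0.   , -0.001]), 'force': array([ 0.357, -0.974,  0.434]), 'ft_torque': array([-0.041, -0.021, -0.036]), 'grip_force': np.float64(0.0), 'gripper_width': np.float64(0.088)}
top {'camera_matrix': [[503.0419, 0.0, 329.0049], [0.0, 503.0419, 237.139], [0.0, 0.0, 1.0]], 'R': [[-0.001, -0.9999, 0.0132], [-0.9872, -0.0011, -0.1592], [0.1592, -0.0132, -0.9872]], 't': [0.2884, 0.509, 0.8863]}
side {'camera_matrix': [[540.1358, 0.0, 311.8062], [0.0, 540.1358, 228.9477], [0.0, 0.0, 1.0]], 'R': [[-0.7904, -0.6124, 0.0161], [-0.3645, 0.4489, -0.8158], [0.4924, -0.6507, -0.5781]], 't': [0.582, 0.1142, 1.2648]}
{'camera_matrix': array([[406.3477405 ,   0.        , 319.7614829 ],
       [  0.        , 406.3477405 , 236.24428994],
       [  0.        ,   0.        ,   1.        ]]), 'tool_from_camera': array([[-4.18356957e-04, -9.62830846e-01, -2.70104770e-01,
         7.41335791e-02],
       [ 9.99999907e-01, -4.30480404e-04, -1.43540835e-05,
         1.49086119e-03],
       [-1.02454256e-04, -2.70104751e-01,  9.62830937e-01,
        -1.52121183e-01],
       [ 0.00000000e+00,  0.00000000e+00,  0.00000000e+00,
         1.00000000e+00]])}
```

View pics/top0.png

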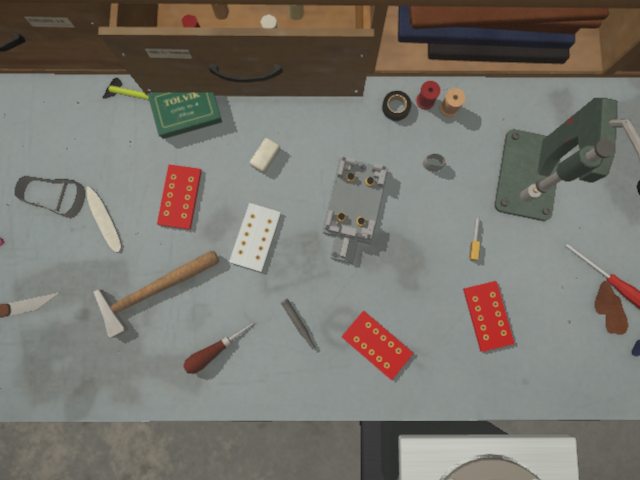

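View pics/side0.png

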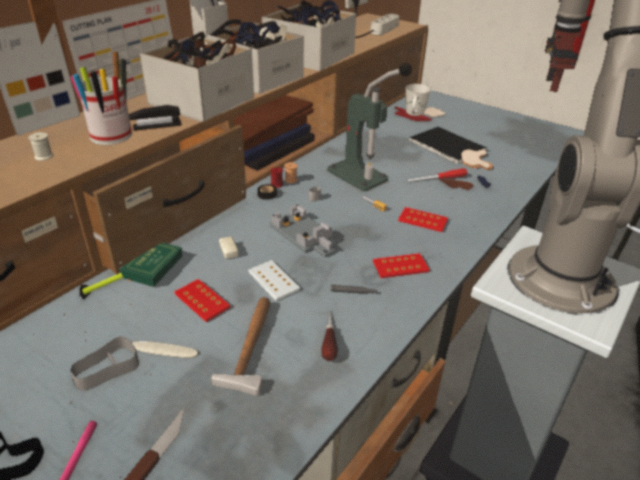

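The top view shows the white plate at about (255,238), the jig at (357,205) with its eye towards the robot at about (345,240), and the pin at (476,240) with its yellow grip at row 252. The punch is at (300,325), the wax block at (265,155) and the die at (434,162). The red plates are look-alikes.

```bash
cat > h.py <<'E'
import cv2,numpy as np
from scipy.spatial.transform import Rotation as Ro
from plant import env
def cam(n,o=None):
    i=env.camera_info(n);K=i["camera_matrix"]
    if n!="wrist": return K,i["R"],i["t"]
    o=o or env.get_obs();T=np.eye(4);T[:3,:3]=Ro.from_quat(o["ee_rot"]).as_matrix();T[:3,3]=o["eef_pos"]
    C=np.linalg.inv(T@i["tool_from_camera"]);return K,C[:3,:3],C[:3,3]
def ray(c,p,z):
    K,R,t=c;p=np.atleast_2d(p).astype(float)
    d=(R.T@np.linalg.inv(K)@np.c_[p,np.ones(len(p))].T).T;o=-R.T@t
    return o+d*((z-o[2])/d[:,2])[:,None]
def rect(mask,near=None):
    cs,_=cv2.findContours(mask.astype(np.uint8),cv2.RETR_EXTERNAL,cv2.CHAIN_APPROX_NONE)
    cs=[c for c in cs if cv2.contourArea(c)>30]
    return cs
def wrect(c,cnt,z):
    w=ray(c,cnt[:,0,:],z)[:,:2]
    (x,y),(a,b),th=cv2.minAreaRect((w*1000).astype(np.float32))
    if a<b:a,b,th=b,a,th+90
    th=np.radians((th+90)%180-90)
    return np.round([x,y,a,b],1),round(th,3)
E
python3 - <<'E'
from h import *
im=cv2.imread("pics/top0.png");c=cam("top");hsv=cv2.cvtColor(im,cv2.COLOR_BGR2HSV)
H,S,V=cv2.split(hsv)
m=cv2.morphologyEx(((V>185)&(S<40)).astype(np.uint8),cv2.MORPH_CLOSE,np.ones((7,7)))
for k in rect(m):
    x,y=k[:,0].mean(0)
    if 220<x<290 and 190<y<290: print("plate",wrect(c,k,.01))
m=(H>10)&(H<35)&(S>110)
for k in rect(m):
    x,y=k[:,0].mean(0)
    if 460<x<490 and 210<y<270: print("grip",wrect(c,k,.014))
for n,p,z in[("pintip",(478,218),.009),("jig",(357,205),.03),("eye",(345,238),.04),("wax",(265,155),.02),("die",(434,162),.02),("punch",(300,325),.01)]:print(n,ray(c,p,z).round(3))
cv2.imwrite("pics/c.png",np.hstack([cv2.resize(im[145:275,310:400],None,fx=4.4,fy=4.4,interpolation=2),cv2.resize(im[145:275,440:510],None,fx=4.4,fy=4.4,interpolation=2)]))
E
```

```text
plate (array([515.1, 429.2, 117.4,  61.3]), np.float64(-0.295))
grip (array([488.7,  13.3,  36. ,  15.9]), np.float64(-0.136))
pintip [[0.551 0.002 0.009]]
jig [[0.572 0.236 0.03 ]]
eye [[0.507 0.259 0.04 ]]
wax [[0.672 0.411 0.02 ]]
die [[0.659 0.085 0.02 ]]
punch [[0.349 0.342 0.01 ]]
```

View pics/c.png

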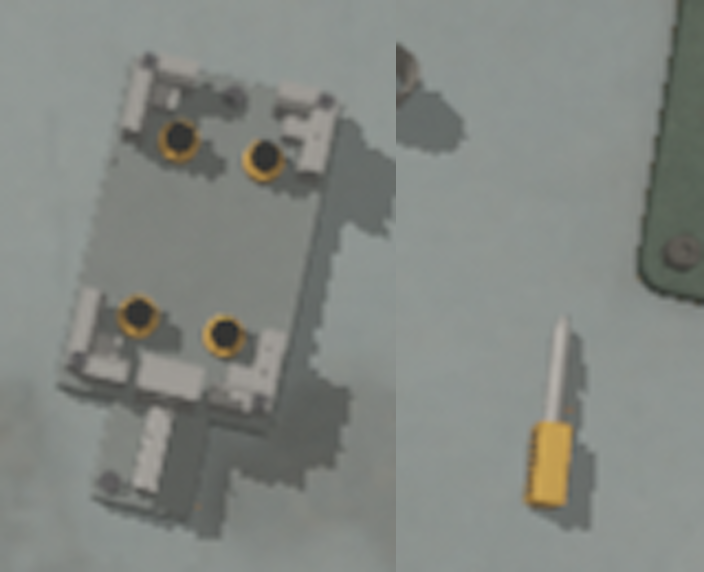

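The zoomed view shows the jig with all four buttons visible, its lug and rib towards the robot. The pin's yellow grip is nearest the robot and its rod points away. Next I'll take wrist views.

```bash
cat >> h.py <<'E'
def yaw(o): 
    R=Ro.from_quat(o["ee_rot"]).as_matrix();return np.arctan2(R[1,0],R[0,0])
def plan(*wps):
    """wps: (x,y,z mm, yaw, nrows); level tool; rows in the tool axes"""
    o=env.get_obs();R=Ro.from_quat(o["ee_rot"]);p=o["eef_pos"]*1000
    for x,y,z,w,n in wps:
        G=Ro.from_euler("z",w)*Ro.from_quat([1,0,0,0]);dr=(R.inv()*G).as_rotvec()/n;dp=(np.array([x,y,z])-p)/n
        out=[]
        for k in range(n):
            s=R.inv().apply(dp);out.append([round(v,1) for v in s]+[round(v,3) for v in dr]);R=R*Ro.from_rotvec(dr)
        p=np.array([x,y,z]);print(n,"rows:",", ".join(str(float(v)) for r in out for v in r))
E
python3 - <<'E'
from h import *
plan((450,-200,300,.2,12),(470,20,280,-.1,6))
E
```

```text
12 rows: 27.2, -25.5, -5.6, -0.0, 0.0, 0.019, 26.7, -26.0, -5.6, -0.0, 0.0, 0.019, 26.2, -26.5, -5.6, -0.0, 0.0, 0.019, 25.7, -27.0, -5.6, -0.0, 0.0, 0.019, 25.2, -27.5, -5.6, -0.0, 0.0, 0.019, 24.7, -28.0, -5.6, -0.0, 0.0, 0.019, 24.1, -28.4, -5.6, -0.0, 0.0, 0.019, 23.6, -28.9, -5.6, -0.0, 0.0, 0.019, 23.0, -29.3, -5.6, -0.0, 0.0, 0.019, 22.5, -29.7, -5.6, -0.0, 0.0, 0.019, 21.9, -30.2, -5.6, -0.0, 0.0, 0.019, 21.3, -30.6, -5.6, -0.0, 0.0, 0.019
6 rows: 10.6, -35.3, 3.3, -0.0, 0.0, 0.05, 8.8, -35.8, 3.3, -0.0, 0.0, 0.05, 7.0, -36.2, 3.3, -0.0, 0.0, 0.05, 5.2, -36.5, 3.3, -0.0, 0.0, 0.05, 3.3, -36.7, 3.3, -0.0, 0.0, 0.05, 1.5, -36.8, 3.3, -0.0, 0.0, 0.05
```

play_rows(motion=[27,-25,-6,0,0,0.02,27,-26,-6,0,0,0.02,26,-26,-6,0,0,0.02,26,-27,-6,0,0,0.02,25,-27,-6,0,0,0.02,25,-28,-6,0,0,0.02,24,-28,-5,0,0,0.02,24,-29,-5,0,0,0.02,23,-29,-5,0,0,0.02,22,-30,-5,0,0,0.02,22,-30,-5,0,0,0.02,21,-31,-5,0,0,0.02])

```text
time: 1.3
eef_pos: [0.453, -0.2013, 0.2997]
ee_rot: [0.996, 0.093, -0.0, -0.0]
force: [0.9, -0.0, -0.3]
gripper_width: 0.0875
grip_force: 0.0
```

play_rows(motion=[11,-35,3,0,0,0.05,9,-36,3,0,0,0.05,7,-36,3,0,0,0.05,5,-36,3,0,0,0.05,3,-37,3,0,0,0.05,2,-37,3,0,0,0.05,0,0,0,0,0,0,0,0,0,0,0,0,0,0,0,0,0,0])

```text
time: 2.2
eef_pos: [0.4762, 0.0156, 0.2815]
ee_rot: [0.998, -0.057, -0.0, 0.0]
force: [0.1, -0.3, -0.2]
gripper_width: 0.0877
grip_force: 0.0
```

```bash
python3 - <<'E'
from h import *
o=env.get_obs();print(o["time"],o["eef_pos"],yaw(o),abs(o["joint_vel"]).max())
cv2.imwrite("pics/w1.png",env.camera("wrist")[:,:,::-1]);np.save("w1.npy",np.array([o],dtype=object))
im=cv2.imread("pics/w1.png");c=cam("wrist",o);H,S,V=cv2.split(cv2.cvtColor(im,cv2.COLOR_BGR2HSV))
for k in rect((H>10)&(H<35)&(S>110)):
    print(k[:,0].mean(0),cv2.contourArea(k),wrect(c,k,.018))
plan((520,340,280,-.3,8))
E
```

```text
2.2 [0.47620993 0.01563083 0.28146973] -0.11349197353093782 0.008147251131613362
[466.45649264 466.80455154] 5739.5 (array([ 118.7, -128.1,  448. ,   40.4]), np.float64(1.457))
[212.5 352.7] 37.0 (array([309.9, 158.2,   9.2,   8.1]), np.float64(-0.183))
[558.43776824 389.15450644] 1780.5 (array([ 213.2, -239.1,  122.5,   48.7]), np.float64(0.174))
[ 81.04526749 389.26748971] 1786.5 (array([277. , 320.5, 122.9,  49. ]), np.float64(-0.399))
[347.9  319.95] 39.0 (array([333.4,  -1.3,   8.6,   8.3]), np.float64(0.635))
[376.14285714 310.76190476] 42.5 (array([341.1, -33.8,   9. ,   8.4]), np.float64(-0.835))
[342.66666667 306.38095238] 41.5 (array([350.6,   3.2,   8.6,   7.8]), np.float64(-0.101))
[371.33333333 296.85714286] 40.5 (array([358.7, -29.6,   8.9,   8.3]), np.float64(-0.842))
[337.5        292.54545455] 41.0 (array([368.1,   7. ,   8.4,   7.7]), np.float64(-0.104))
[366.5        283.04545455] 43.0 (array([375.7, -25.7,   9.5,   7.7]), np.float64(-0.085))
[332.09090909 278.54545455] 45.0 (array([385.2,  11.3,   8.8,   8.2]), np.float64(1.457))
[361.23809524 268.76190476] 44.5 (
[... 278 characters left out ...]
([492. ,  11.8,  35.9,  13.3]), np.float64(-0.118))
[102.26470588 152.70588235] 103.0 (array([545.9, 226.1,  17.2,  16.8]), np.float64(0.123))
[ 64.2238806  148.47761194] 139.5 (array([554.1, 262.9,  17.5,  17.4]), np.float64(-1.569))
[99.91025641 68.5       ] 124.0 (array([623.1, 208.2,  16.9,  16. ]), np.float64(-0.339))
[59.5974026  63.11688312] 167.5 (array([632. , 244.8,  17.5,  17.4]), np.float64(-0.225))
8 rows: 0.8, -40.9, 0.2, 0.0, 0.0, 0.023, -0.1, -40.9, 0.2, 0.0, 0.0, 0.023, -1.1, -40.9, 0.2, 0.0, 0.0, 0.023, -2.0, -40.9, 0.2, 0.0, 0.0, 0.023, -3.0, -40.8, 0.2, 0.0, 0.0, 0.023, -3.9, -40.7, 0.2, 0.0, 0.0, 0.023, -4.9, -40.6, 0.2, 0.0, 0.0, 0.023, -5.8, -40.5, 0.2, 0.0, 0.0, 0.023
```

View pics/w1.png

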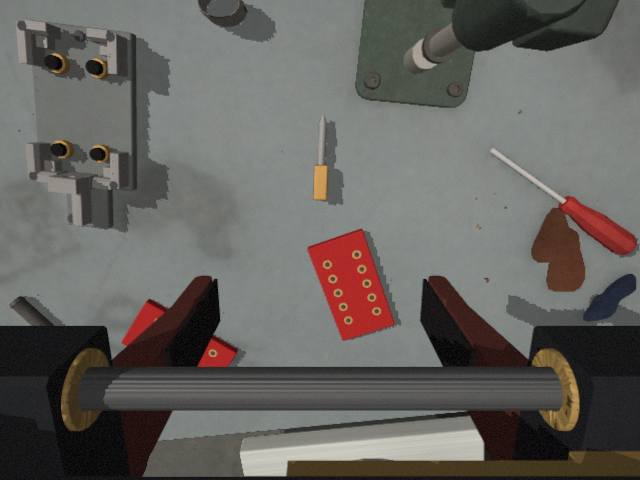

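The wrist view shows the pin at (320,155) with the grip at (320,182) and nothing around it. The jig is at the upper left. Next I'll look over the jig and plate.

play_rows(motion=[-3,-40,0,0,0,0.02,-4,-40,0,0,0,0.02,-5,-40,0,0,0,0.02,-6,-40,0,0,0,0.02,-6,-40,0,0,0,0.02,-7,-40,0,0,0,0.03,-8,-40,0,0,0,0.03,-9,-40,0,0,0,0.03,0,0,0,0,0,0,0,0,0,0,0,0,0,0,0,0,0,0])

```text
time: 3.35
eef_pos: [0.4894, 0.3383, 0.2814]
ee_rot: [0.988, -0.152, 0.0, 0.001]
force: [-0.8, 0.3, 0.5]
gripper_width: 0.088
grip_force: 0.0
```

```bash
python3 - <<'E'
from h import *
o=env.get_obs();print(o["time"],o["eef_pos"],yaw(o),abs(o["joint_vel"]).max())
cv2.imwrite("pics/w2.png",env.camera("wrist")[:,:,::-1]);np.save("w2.npy",np.array([o],dtype=object))
im=cv2.imread("pics/w2.png");c=cam("wrist",o);H,S,V=cv2.split(cv2.cvtColor(im,cv2.COLOR_BGR2HSV))
for k in rect((H>10)&(H<35)&(S>110)):
    if k[:,0,1].max()<300: print("y",k[:,0].mean(0).round(),cv2.contourArea(k),wrect(c,k,.010),wrect(c,k,.016))
m=cv2.morphologyEx(((V>170)&(S<40)).astype(np.uint8),cv2.MORPH_CLOSE,np.ones((9,9)))
for k in rect(m):
    if cv2.contourArea(k)>800:print("w",k[:,0].mean(0).round(),cv2.contourArea(k),wrect(c,k,.01))
m=cv2.morphologyEx((V<50).astype(np.uint8),cv2.MORPH_OPEN,np.ones((3,3)))
for k in rect(m):
    if k[:,0,1].max()<320 and cv2.contourArea(k)<600:print("k",k[:,0].mean(0).round(),cv2.contourArea(k),wrect(c,k,.028))
E
```

```text
3.35 [0.48941278 0.3383305  0.28138066] -0.30479871611474574 0.009199940129322704
y [489. 292.] 43.5 (array([328.2, 187.9,   8.9,   8.6]), np.float64(0.501)) (array([331.5, 189.7,   8.8,   8.5]), np.float64(0.501))
y [475. 286.] 45.0 (array([340.4, 201.6,   9.1,   8.4]), np.float64(1.265)) (array([343.6, 203.2,   9. ,   8.3]), np.float64(1.265))
y [461. 280.] 44.5 (array([351.6, 215.4,   9.3,   8.8]), np.float64(-1.363)) (array([354.6, 216.8,   9.1,   8.7]), np.float64(-1.363))
y [216. 230.] 41.5 (array([487.1, 454.6,   7.8,   7.7]), np.float64(-0.305)) (array([488.1, 452.6,   7.7,   7.6]), np.float64(-0.305))
y [248. 230.] 41.5 (array([477.7, 422.1,   8.4,   7.9]), np.float64(0.44)) (array([478.9, 420.6,   8.2,   7.8]), np.float64(0.44))
y [247. 214.] 43.5 (array([494.6, 417. ,   8.2,   7.8]), np.float64(0.445)) (array([495.5, 415.6,   8.1,   7.7]), np.float64(0.445))
y [215. 214.] 46.0 (array([504.5, 449.4,   8.8,   7.9]), np.float64(0.43)) (array([505.3, 447.5,   8.7,   7.8]), np.float64(0.43))
y [ 64. 204.] 52.0 (array([562.4, 598. ,   8.9,   8.4]), np.float64(-0.471)) (array([56
[... 2412 characters left out ...]
 19.3,  36. ,  17.4]), np.float64(-0.108))
y [367.  23.] 302.5 (array([633.3, 245. ,  18.8,  17. ]), np.float64(-0.28)) (array([632.3, 246. ,  18.6,  16.8]), np.float64(-0.28))
y [407.  20.] 126.5 (array([624. , 208.6,  17.6,  16.8]), np.float64(0.442)) (array([623.1, 210.1,  17.4,  16.6]), np.float64(0.442))
w [229. 194.] 6508.5 (array([517.1, 428.5, 119.3,  62.9]), np.float64(-0.296))
k [372. 113.] 105.0 (array([554. , 264.9,  11. ,  10.5]), np.float64(-0.275))
k [411. 110.] 114.0 (array([545.3, 228.2,  11.4,  11.1]), np.float64(1.322))
k [368.  21.] 141.5 (array([631.6, 246.6,  11.5,  10.8]), np.float64(-0.277))
k [410.  18.] 149.5 (array([622.8, 210. ,  13.1,  10.6]), np.float64(-1.111))
```

View pics/w2.png

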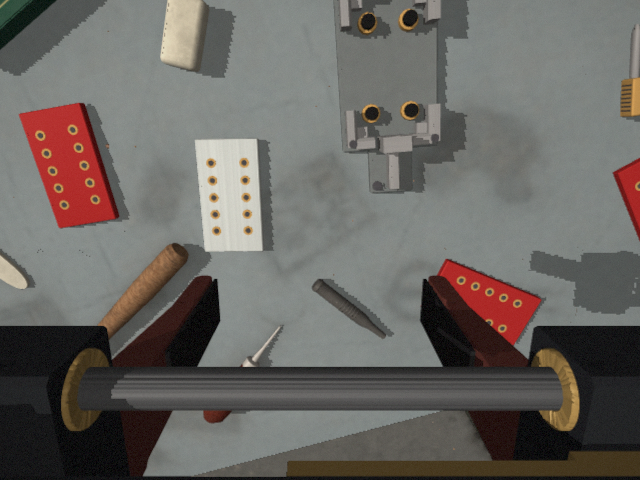

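The wrist view shows the plate at (230,195) with a clear path for the fingers, and the jig at (390,90) with its buttons visible. The punch is at (348,308). My estimates are plate (517,428) mm with yaw -0.293, and jig (588.5,237) mm with yaw -0.232.

```bash
python3 - <<'E'
from h import *
plan((517,428,60,-.293,7),(517,428,12.5,-.293,4))
E
```

```text
7 rows: -0.1, -13.4, 31.6, 0.0, -0.0, -0.002, -0.1, -13.4, 31.6, 0.0, -0.0, -0.002, -0.1, -13.4, 31.6, 0.0, -0.0, -0.002, -0.0, -13.4, 31.6, 0.0, -0.0, -0.002, -0.0, -13.4, 31.6, 0.0, -0.0, -0.002, 0.0, -13.4, 31.6, 0.0, -0.0, -0.002, 0.0, -13.4, 31.6, 0.0, -0.0, -0.002
4 rows: -0.0, -0.0, 11.9, 0.0, -0.0, 0.0, -0.0, -0.0, 11.9, 0.0, -0.0, 0.0, -0.0, -0.0, 11.9, 0.0, -0.0, 0.0, -0.0, -0.0, 11.9, 0.0, -0.0, 0.0
```

play_rows(motion=[0,-13.4,31.6,0,0,-0.002,0,-13.4,31.6,0,0,-0.002,0,-13.4,31.6,0,0,-0.002,0,-13.4,31.6,0,0,-0.002,0,-13.4,31.6,0,0,-0.002,0,-13.4,31.6,0,0,-0.002,0,-13.4,31.6,0,0,0,0,0,0,0,0,0,0,0,0,0,0,0])

```text
time: 4.3
eef_pos: [0.5164, 0.4289, 0.0607]
ee_rot: [0.989, -0.145, -0.0, 0.001]
force: [0.6, -0.2, -0.2]
gripper_width: 0.088
grip_force: 0.0
```

```bash
python3 - <<'E'
from h import *
o=env.get_obs();print(o["time"],yaw(o),Ro.from_quat(o["ee_rot"]).as_matrix()[:,2])
plan((517,428,12.5,-.293,4))
E
```

```text
4.3 -0.29145762605123593 [-2.76427923e-04 -1.28968312e-03 -9.99999130e-01]
4 rows: 0.2, 0.1, 12.0, 0.0, -0.0, 0.0, 0.2, 0.2, 12.0, 0.0, -0.0, 0.0, 0.2, 0.2, 12.0, 0.0, -0.0, 0.0, 0.2, 0.2, 12.0, 0.0, -0.0, 0.0
```

play_rows(motion=[0.2,0.2,12,0,0,0,0.2,0.2,12,0,0,0,0.2,0.2,12,0,0,0,0.2,0.2,12,0,0,0,0,0,0,0,0,0,0,0,0,0,0,0])

```text
time: 4.9
eef_pos: [0.5162, 0.4292, 0.0118]
ee_rot: [0.989, -0.145, -0.0, 0.0]
force: [-0.3, -1.0, 0.1]
gripper_width: 0.0879
grip_force: 0.0
```

play_rows(motion=[0,0,0,0,0,0,0,0,0,0,0,0,0,0,0,0,0,0,0,0,0,0,0,0,0,0,0,0,0,0,0,0,0,0,0,0], claw=1, force=45)

```text
time: 5.5
eef_pos: [0.5164, 0.4292, 0.0124]
ee_rot: [0.989, -0.145, -0.0, 0.0]
force: [0.2, 0.6, -0.7]
gripper_width: 0.0638
grip_force: 45.0
```

```bash
python3 - <<'E'
from h import *
plan((516.4,429,110,-.293,4),(588.5,237,110,-.232,8))
E
```

```text
4 rows: 0.0, 0.1, -24.4, 0.0, 0.0, 0.001, 0.0, 0.1, -24.4, 0.0, 0.0, 0.001, 0.0, 0.1, -24.4, 0.0, 0.0, 0.001, 0.0, 0.1, -24.4, 0.0, 0.0, 0.001
8 rows: 15.6, 20.4, -0.0, -0.0, -0.0, -0.008, 15.4, 20.5, -0.0, -0.0, -0.0, -0.008, 15.2, 20.6, -0.0, -0.0, -0.0, -0.008, 15.1, 20.7, -0.0, -0.0, -0.0, -0.008, 14.9, 20.8, -0.0, -0.0, -0.0, -0.008, 14.8, 21.0, -0.0, -0.0, -0.0, -0.008, 14.6, 21.1, -0.0, -0.0, -0.0, -0.008, 14.5, 21.2, -0.0, -0.0, -0.0, -0.008
```

play_rows(motion=[0,0,-24.4,0,0,0,0,0,-24.4,0,0,0,0,0,-24.4,0,0,0,0,0,-24.4,0,0,0])

```text
time: 5.9
eef_pos: [0.5162, 0.4291, 0.1107]
ee_rot: [0.989, -0.145, -0.0, 0.0]
force: [0.2, 0.2, -1.5]
gripper_width: 0.0631
grip_force: 45.0
```

play_rows(motion=[15.6,20.4,0,0,0,-0.008,15.4,20.5,0,0,0,-0.008,15.2,20.6,0,0,0,-0.008,15.1,20.7,0,0,0,-0.008,14.9,20.8,0,0,0,-0.008,14.8,21,0,0,0,-0.008,14.6,21.1,0,0,0,-0.008,14.5,21.2,0,0,0,-0.006,0,0,0,0,0,0,0,0,0,0,0,0])

```text
time: 6.9
eef_pos: [0.5893, 0.2371, 0.1099]
ee_rot: [0.993, -0.115, -0.0, -0.0]
force: [1.0, -0.0, -1.9]
gripper_width: 0.0635
grip_force: 45.0
```

```bash
python3 - <<'E'
from h import *
o=env.get_obs();print(o["time"],yaw(o),o["eef_pos"])
plan((588.5,237,50,-.232,6))
w=env.camera("wrist")[:,:,::-1];s=env.camera("side")[:,:,::-1]
cv2.imwrite("pics/w3.png",w);cv2.imwrite("pics/s3.png",s)
cv2.imwrite("pics/m3.png",np.hstack([w[:400:1,100:540][:,:],cv2.resize(s[170:270,255:345],(360,400))]))
E
```

```text
6.9 -0.22974515267967893 [0.58932125 0.23713286 0.10993726]
6 rows: -0.1, 0.1, 10.0, -0.0, 0.0, 0.0, -0.1, 0.1, 10.0, -0.0, 0.0, 0.0, -0.1, 0.1, 10.0, -0.0, 0.0, 0.0, -0.1, 0.1, 10.0, -0.0, 0.0, 0.0, -0.1, 0.1, 10.0, -0.0, 0.0, 0.0, -0.1, 0.1, 10.0, -0.0, 0.0, 0.0
```

View pics/m3.png

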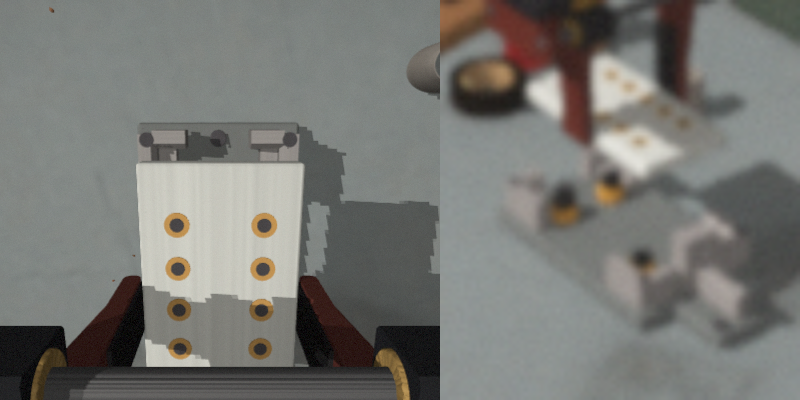

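The plate hangs square over the jig: its far edge is centred at about column 320 against the jig's bolt midpoint at 318. I'll lower it now.

play_rows(motion=[-0.1,0,11,0,0,0,-0.1,-0.1,11,0,0,0,-0.1,-0.1,11,0,0,0,-0.1,-0.1,11,0,0,0,-0.1,-0.1,11,0,0,0,0,0,5,0,0,0,0,0,5,0,0,0,0,0,0,0,0,0])

```text
time: 7.8
eef_pos: [0.5887, 0.2379, 0.0444]
ee_rot: [0.993, -0.114, -0.0, 0.0]
force: [-0.2, -0.1, -1.4]
gripper_width: 0.0635
grip_force: 45.0
```

play_rows(motion=[0,0,2,0,0,0,0,0,1,0,0,0,0,0,1,0,0,0,0,0,0,0,0,0])

```text
time: 8.2
eef_pos: [0.5891, 0.2381, 0.0412]
ee_rot: [0.993, -0.114, 0.0, -0.0]
force: [-0.2, -0.9, -1.9]
gripper_width: 0.0633
grip_force: 45.0
```

play_rows(motion=[0,0,1,0,0,0,0,0,1,0,0,0,0,0,0,0,0,0])

```text
time: 8.5
eef_pos: [0.5891, 0.2381, 0.0402]
ee_rot: [0.993, -0.114, 0.0, 0.0]
force: [-3.8, -1.6, 6.6]
gripper_width: 0.0635
grip_force: 45.0
```

play_rows(motion=[0,0,1,0,0,0,0,0,1,0,0,0,0,0,0,0,0,0])

```text
time: 8.8
eef_pos: [0.5892, 0.2381, 0.0392]
ee_rot: [0.993, -0.114, 0.0, 0.0]
force: [-4.9, -2.7, 14.5]
gripper_width: 0.0635
grip_force: 45.0
```

play_rows(motion=[0,0,1,0,0,0,0,0,1,0,0,0,0,0,0,0,0,0])

```text
time: 9.1
eef_pos: [0.5892, 0.2382, 0.0373]
ee_rot: [0.993, -0.114, 0.001, 0.0]
force: [-6.1, -2.8, 16.8]
gripper_width: 0.0637
grip_force: 45.0
```

play_rows(motion=[-0.5,0,1,0,0,0,0,0,1,0,0,0,0,0,0,0,0,0])

```text
time: 9.4
eef_pos: [0.5892, 0.2382, 0.0362]
ee_rot: [0.993, -0.114, 0.001, 0.0]
force: [-6.6, -5.5, 23.5]
gripper_width: 0.0634
grip_force: 45.0
```

play_rows(motion=[0,0,1,0,0,0,0,0,1,0,0,0,0,0,0,0,0,0])

```text
time: 9.7
eef_pos: [0.5893, 0.2382, 0.0361]
ee_rot: [0.993, -0.114, 0.001, 0.001]
force: [-11.9, -7.6, 38.2]
gripper_width: 0.0633
grip_force: 45.0
```

play_rows(motion=[0,0,1,0,0,0,0,0,1,0,0,0,0,0,0,0,0,0])

```text
time: 10.0
eef_pos: [0.5893, 0.2382, 0.0359]
ee_rot: [0.993, -0.114, 0.001, 0.001]
force: [-17.4, -9.2, 53.2]
gripper_width: 0.0637
grip_force: 45.0
```

play_rows(motion=[0,0,-2,0,0,0,0,0,-1,0,0,0,0,0,0,0,0,0])

```text
time: 10.3
eef_pos: [0.5893, 0.2382, 0.0361]
ee_rot: [0.993, -0.114, 0.001, 0.0]
force: [-9.0, -4.8, 29.1]
gripper_width: 0.0636
grip_force: 45.0
```

play_rows(motion=[0,0,0,0,0,0,0,0,0,0,0,0,0,0,0,0,0,0,0,0,0,0,0,0,0,0,0,0,0,0], claw=0)

```text
time: 10.8
eef_pos: [0.5883, 0.2382, 0.0317]
ee_rot: [0.993, -0.114, -0.0, 0.0]
force: [-0.3, 1.2, -1.0]
gripper_width: 0.0875
grip_force: 0.0
```

play_rows(motion=[0,0,-10,0,0,0,0,0,-20,0,0,0,0,0,-20,0,0,0,0,0,-30,0,0,0,0,0,0,0,0,0,0,0,0,0,0,0,0,0,0,0,0,0], claw=1, force=20)

```text
time: 11.5
eef_pos: [0.5879, 0.2378, 0.1114]
ee_rot: [0.993, -0.114, -0.0, 0.0]
force: [0.0, -0.0, 0.4]
gripper_width: 0.0355
grip_force: 0.0
```

```bash
python3 - <<'E'
from h import *
o=env.get_obs();print(o["time"],yaw(o),o["eef_pos"],o["gripper_width"])
w=env.camera("wrist")[:,:,::-1];s=env.camera("side")[:,:,::-1]
cv2.imwrite("pics/w4.png",w)
cv2.imwrite("pics/m4.png",np.hstack([w[:400:1,100:540][:,:],cv2.resize(s[170:270,255:345],(360,400))]))
R=Ro.from_euler("z",-.232)
for x in(-38,0,38):print(x,(R.apply([x,0,0])+[588.5,237,0]).round(1))
plan((588.5+37,237-8.7,50,-.232,4))
E
```

```text
11.5 -0.22831605496062388 [0.58793114 0.23779547 0.11144013] 0.035490361564271
-38 [551.5 245.7   0. ]
0 [588.5 237.    0. ]
38 [625.5 228.3   0. ]
4 rows: 9.8, 0.2, 15.2, 0.0, 0.0, 0.001, 9.7, 0.1, 15.2, 0.0, 0.0, 0.001, 9.7, 0.1, 15.2, 0.0, 0.0, 0.001, 9.7, 0.1, 15.2, 0.0, 0.0, 0.001
```

View pics/m4.png

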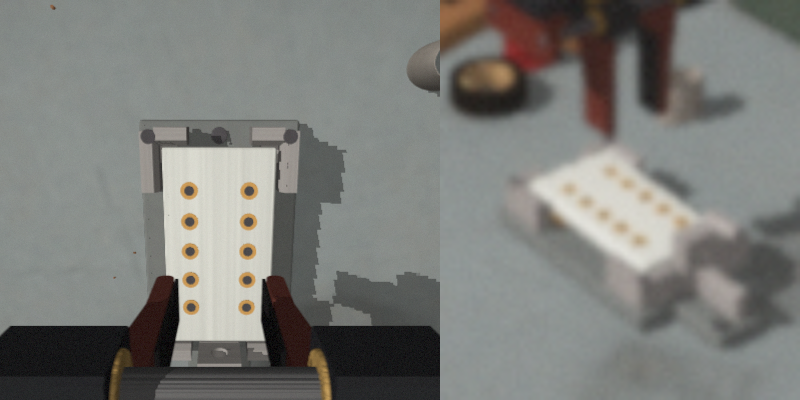

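The plate lies in the nest and looks flush in both views. I'll press both ends with closed fingertips to make sure.

play_rows(motion=[8,0,15,0,0,0,8,0,15,0,0,0,8,0,15,0,0,0,8,0,15,0,0,0,0,0,3,0,0,0,0,0,2,0,0,0,0,0,0,0,0,0])

```text
time: 12.3
eef_pos: [0.6194, 0.2313, 0.047]
ee_rot: [0.994, -0.114, -0.0, -0.0]
force: [-0.6, 0.3, 0.1]
gripper_width: 0.0003
grip_force: 0.0
```

play_rows(motion=[0,0,2,0,0,0,0,0,1,0,0,0,0,0,0,0,0,0])

```text
time: 12.6
eef_pos: [0.6199, 0.2315, 0.0455]
ee_rot: [0.994, -0.114, 0.001, -0.0]
force: [-2.3, 0.0, 5.3]
gripper_width: 0.0006
grip_force: 2.6
```

play_rows(motion=[0,0,1.5,0,0,0,0,0,1.5,0,0,0,0,0,0,0,0,0])

```text
time: 12.9
eef_pos: [0.62, 0.2315, 0.0452]
ee_rot: [0.994, -0.114, 0.001, 0.0]
force: [-8.8, -4.7, 25.3]
gripper_width: 0.0001
grip_force: 12.7
```

play_rows(motion=[0,0,-15,0,0,0,-30,0,0,0,0,0,-32,0,5,0,0,0,0,0,4,0,0,0,0,0,3,0,0,0,0,0,0,0,0,0])

```text
time: 13.5
eef_pos: [0.559, 0.2458, 0.0454]
ee_rot: [0.994, -0.114, -0.0, -0.0]
force: [-7.0, 0.6, 9.7]
gripper_width: 0.0003
grip_force: 5.0
```

play_rows(motion=[0,0,1.5,0,0,0,0,0,1.5,0,0,0,0,0,0,0,0,0])

```text
time: 13.8
eef_pos: [0.5591, 0.2459, 0.0451]
ee_rot: [0.993, -0.114, -0.0, 0.0]
force: [-15.7, -3.7, 35.6]
gripper_width: 0.0003
grip_force: 18.0
```

Both ends bottom out at 34 mm, so the plate is seated. Next I'll look at the eye and then at the pin.

play_rows(motion=[0,0,-20,0,0,0,0,0,-40,0,0,0,-20,0,-40,0,0,0,-30,0,-30,0,0,0,-30,0,-10,0,0,0,-20,0,0,0,0,0,0,0,0,0,0,0,0,0,0,0,0,0], claw=0.4)

```text
time: 14.6
eef_pos: [0.4632, 0.2672, 0.1814]
ee_rot: [0.993, -0.114, 0.001, -0.0]
force: [0.2, 0.1, 1.2]
gripper_width: 0.0521
grip_force: 0.0
```

```bash
python3 - <<'E'
from h import *
o=env.get_obs();print(o["time"],yaw(o),o["eef_pos"],o["gripper_width"])
w=env.camera("wrist")[:,:,::-1];cv2.imwrite("pics/w5.png",w);np.save("w5.npy",np.array([o],dtype=object))
c=cam("wrist",o);H,S,V=cv2.split(cv2.cvtColor(w,cv2.COLOR_BGR2HSV))
P=[]
for k in rect((H>10)&(H<35)&(S>110)):
    a=cv2.contourArea(k);q=k[:,0].mean(0)
    if q[1]<300 and 60<a<400: P.append(wrect(c,k,.034)[0][:2]);
print(P,np.mean(P,0),len(P))
m=cv2.morphologyEx(((V>170)&(S<40)).astype(np.uint8),cv2.MORPH_CLOSE,np.ones((9,9)))
for k in rect(m):
    if cv2.contourArea(k)>1500:print("w",k[:,0].mean(0).round(),wrect(c,k,.034))
plan((455,30,160,-.12,8))
E
```

```text
14.6 -0.22898392026349898 [0.46315351 0.26723651 0.18144692] 0.052147806391174674
[array([551.6, 228.6]), array([559.6, 261.8]), array([569.1, 224.5]), array([576.9, 257.5]), array([586.8, 220.3]), array([594.6, 253.7]), array([603.8, 216. ]), array([611.6, 249.5])] [581.75   238.9875] 8
w [319.  57.] (array([572.5, 241.6,  80.9,  63.3]), np.float64(-0.231))
8 rows: 5.7, 29.1, 2.6, -0.0, -0.0, -0.014, 5.3, 29.2, 2.6, -0.0, -0.0, -0.014, 4.9, 29.2, 2.6, -0.0, -0.0, -0.014, 4.5, 29.3, 2.6, -0.0, -0.0, -0.014, 4.1, 29.4, 2.6, -0.0, -0.0, -0.014, 3.7, 29.4, 2.6, -0.0, -0.0, -0.014, 3.3, 29.5, 2.6, -0.0, -0.0, -0.014, 2.9, 29.5, 2.6, -0.0, -0.0, -0.014
```

View pics/w5.png

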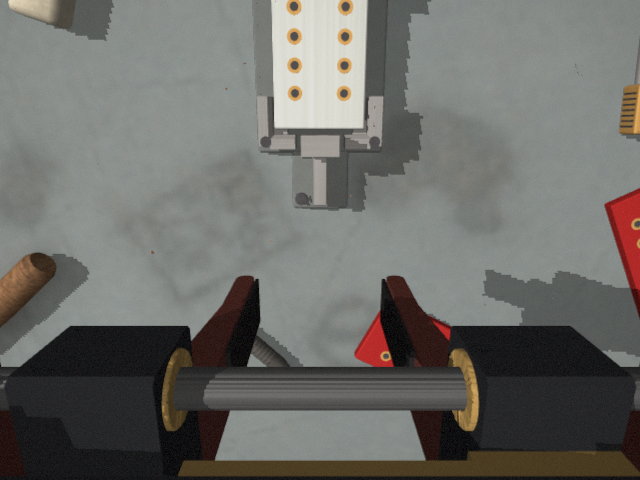

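The view shows the lug top spanning about columns 302–344 and rows 135–157, with the rib around column 320. The plate is flush between the angles. I'll measure the lug and rib edges.

```bash
python3 - <<'E'
from h import *
o=np.load("w5.npy",allow_pickle=True)[0];c=cam("wrist",o);w=cv2.imread("pics/w5.png");g=cv2.cvtColor(w,cv2.COLOR_BGR2GRAY).astype(int)
for r in(140,147,152,165,175,185,195): print(r,g[r,286:356:1].tolist())
Rj=Ro.from_euler("z",-.232)
for n,p,z in[("lugL",(302,147),.053),("lugR",(344,147),.053),("ribL",(313,180),.031),("ribR",(327,180),.031),("base L",(292,180),.012),("base R",(348,180),.012)]:
    q=ray(c,p,z)[0]*1000;print(n,q.round(1),Rj.inv().apply(q-[588.5,237,0]).round(1))
E
```

```text
140 [159, 156, 155, 160, 155, 158, 159, 156, 139, 83, 64, 76, 77, 79, 107, 146, 155, 157, 156, 156, 156, 158, 159, 156, 153, 157, 154, 156, 158, 154, 156, 154, 156, 156, 156, 156, 155, 156, 156, 154, 157, 158, 158, 156, 157, 153, 156, 154, 157, 158, 157, 158, 155, 119, 82, 79, 76, 68, 61, 86, 103, 103, 100, 104, 100, 105, 105, 101, 136, 143]
147 [159, 158, 158, 159, 159, 159, 160, 161, 161, 97, 63, 75, 76, 79, 97, 144, 158, 155, 156, 159, 157, 158, 159, 158, 156, 158, 156, 156, 157, 156, 158, 161, 158, 158, 157, 156, 159, 156, 159, 159, 158, 159, 160, 158, 160, 158, 158, 160, 159, 159, 158, 160, 160, 115, 82, 78, 77, 75, 63, 93, 104, 105, 104, 104, 103, 106, 103, 104, 106, 106]
152 [70, 71, 71, 71, 77, 65, 68, 75, 83, 85, 80, 80, 81, 79, 96, 145, 159, 159, 159, 160, 160, 160, 162, 159, 160, 159, 160, 159, 160, 160, 158, 159, 159, 159, 159, 157, 160, 159, 160, 157, 161, 161, 156, 159, 159, 155, 158, 160, 158, 160, 160, 157, 159, 122, 87, 83, 81, 82, 80, 78, 78, 74, 65, 69, 71, 72, 71, 71, 69, 68]
165 [144, 143, 145, 144, 143, 140, 130, 126, 126, 125, 122, 124, 127, 122, 124, 125, 123,
[... 778 characters left out ...]
2, 82, 78, 81, 81, 81, 78, 79, 81, 77, 80, 80, 80, 77, 78, 79, 79, 78, 72, 69, 84, 90, 90, 90, 87, 85, 86, 86]
195 [140, 142, 141, 143, 141, 139, 122, 131, 130, 124, 101, 86, 82, 80, 80, 81, 79, 81, 79, 65, 67, 104, 123, 117, 110, 123, 125, 137, 154, 162, 165, 162, 157, 159, 157, 157, 157, 156, 155, 145, 96, 77, 80, 81, 76, 78, 77, 79, 78, 76, 78, 80, 80, 78, 80, 79, 80, 77, 76, 76, 77, 72, 83, 91, 113, 99, 89, 88, 89, 87]
lugL [523.2 264.6  53. ] [-69.9  11.8  53. ]
lugR [516.7 236.9  53. ] [-69.8 -16.6  53. ]
ribL [497.  263.5  31. ] [-95.1   4.8  31. ]
ribR [494.6 253.4  31. ] [-95.1  -5.6  31. ]
base L [498.3 280.6  12. ] [-97.8  21.8  12. ]
base R [488.3 237.5  12. ] [-97.7 -22.6  12. ]
```

play_rows(motion=[5,29,3,0,0,-0.014,5,29,3,0,0,-0.014,5,29,3,0,0,-0.014,4,29,3,0,0,-0.014,4,29,3,0,0,-0.014,4,29,3,0,0,-0.014,3,29,3,0,0,-0.014,3,29,3,0,0,-0.014,0,0,0,0,0,0,0,0,0,0,0,0])

```text
time: 15.65
eef_pos: [0.4538, 0.0323, 0.1568]
ee_rot: [0.998, -0.06, -0.0, -0.0]
force: [-0.4, -0.4, 0.1]
gripper_width: 0.0527
grip_force: 0.0
```

```bash
python3 - <<'E'
from h import *
o=env.get_obs();print(o["time"],yaw(o),o["eef_pos"],o["gripper_width"])
w=env.camera("wrist")[:,:,::-1];cv2.imwrite("pics/w6.png",w);np.save("w6.npy",np.array([o],dtype=object))
c=cam("wrist",o);H,S,V=cv2.split(cv2.cvtColor(w,cv2.COLOR_BGR2HSV))
for k in rect((H>10)&(H<35)&(S>110)):
    q=k[:,0].mean(0)
    if q[1]<300 and cv2.contourArea(k)>300: print(q,cv2.boundingRect(k),wrect(c,k,.018),wrect(c,k,.009))
E
```

```text
15.65 -0.1195643180563153 [0.45379395 0.03226847 0.15684762] 0.052741306442796454
[339.71755725 172.8778626 ] (330, 148, 21, 51) (array([491.4,  12.3,  35.7,  13.7]), np.float64(-0.146)) (array([490.3,  12. ,  36.8,  14.2]), np.float64(-0.146))
```

View pics/w6.png

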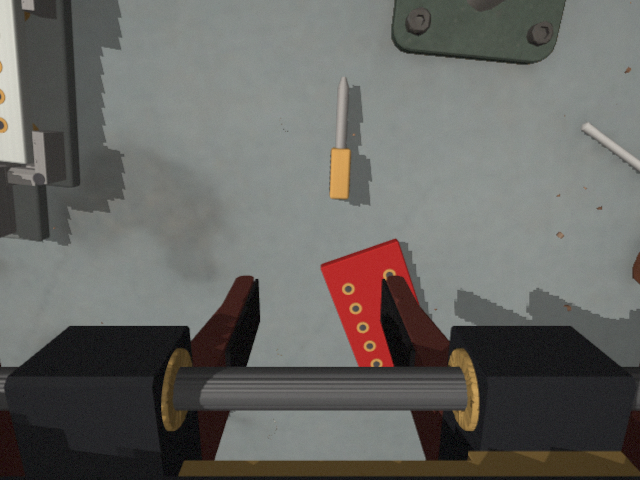

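The pin's grip is at (340,174), its tip at (344,77). My estimate is grip centre (491,12) mm with yaw about -0.146. The nearby red plate is clear of the fingers.

```bash
python3 - <<'E'
from h import *
o=np.load("w6.npy",allow_pickle=True)[0];c=cam("wrist",o)
t=ray(c,(344,77),.009)[0]*1000;print(t,np.arctan2(t[1]-12.2,t[0]-490.9),np.hypot(t[1]-12.2,t[0]-490.9))
plan((490.5,12.2,50,-.147,5),(490.5,12.2,12.5,-.147,4))
E
```

```text
[555.86648628   2.00078471   9.        ] -0.15572092632328982 65.76221052030031
5 rows: 7.8, 3.4, 21.4, -0.0, -0.0, 0.006, 7.8, 3.3, 21.4, -0.0, -0.0, 0.006, 7.8, 3.3, 21.4, -0.0, -0.0, 0.006, 7.9, 3.2, 21.4, -0.0, -0.0, 0.006, 7.9, 3.2, 21.4, -0.0, -0.0, 0.006
4 rows: 0.0, -0.0, 9.4, 0.0, 0.0, -0.0, 0.0, -0.0, 9.4, 0.0, 0.0, -0.0, 0.0, -0.0, 9.4, 0.0, 0.0, -0.0, 0.0, -0.0, 9.4, 0.0, 0.0, -0.0
```

play_rows(motion=[8,3.3,21.4,0,0,0.006,8,3.3,21.4,0,0,0.006,8,3.3,21.4,0,0,0.006,8,3.2,21.4,0,0,0.006,8,3.2,21.4,0,0,0.006,0,0,9.4,0,0,0,0,0,9.4,0,0,0,0,0,9.4,0,0,0,0,0,9.4,0,0,0,0,0,0,0,0,0])

```text
time: 16.7
eef_pos: [0.4904, 0.0124, 0.012]
ee_rot: [0.997, -0.073, -0.0, -0.0]
force: [-0.1, -0.4, 0.0]
gripper_width: 0.0528
grip_force: 0.0
```

play_rows(motion=[0,0,0,0,0,0,0,0,0,0,0,0,0,0,0,0,0,0,0,0,0,0,0,0,0,0,0,0,0,0,0,0,0,0,0,0], claw=1, force=40)

```text
time: 17.3
eef_pos: [0.4905, 0.012, 0.0126]
ee_rot: [0.997, -0.073, 0.0, 0.0]
force: [-0.5, 0.2, 1.5]
gripper_width: 0.0136
grip_force: 40.0
```

```bash
python3 - <<'E'
from h import *
o=env.get_obs();print(o["time"],yaw(o),o["eef_pos"],o["gripper_width"])
x,y=o["eef_pos"][:2]*1000
R=Ro.from_euler("z",-.232);g=lambda a,b:(R.apply([a,b,0])+[588.5,237,0])[:2]
s=g(-76-66-20,-.4);print(s)
plan((x,y,100,-.15,4),(s[0],s[1],100,-.232,8),(s[0],s[1],44.5,-.232,6))
E
```

```text
17.3 -0.14633937606973005 [0.49054765 0.01203597 0.0125897 ] 0.01363165076735343
[430.74825439 273.85846925]
4 rows: 0.0, -0.0, -21.9, -0.0, -0.0, 0.001, 0.0, -0.0, -21.9, -0.0, -0.0, 0.001, 0.0, -0.0, -21.9, -0.0, -0.0, 0.001, 0.0, -0.0, -21.9, -0.0, -0.0, 0.001
8 rows: -12.3, -31.2, 0.0, -0.0, -0.0, 0.01, -12.6, -31.1, 0.0, -0.0, -0.0, 0.01, -12.9, -31.0, 0.0, -0.0, -0.0, 0.01, -13.2, -30.9, 0.0, -0.0, -0.0, 0.01, -13.6, -30.7, 0.0, -0.0, -0.0, 0.01, -13.9, -30.6, 0.0, -0.0, -0.0, 0.01, -14.2, -30.4, 0.0, -0.0, -0.0, 0.01, -14.5, -30.3, 0.0, -0.0, -0.0, 0.01
6 rows: -0.0, 0.0, 9.2, -0.0, -0.0, -0.0, -0.0, 0.0, 9.2, -0.0, -0.0, -0.0, -0.0, 0.0, 9.2, -0.0, -0.0, -0.0, -0.0, 0.0, 9.2, -0.0, -0.0, -0.0, -0.0, 0.0, 9.2, -0.0, -0.0, -0.0, -0.0, 0.0, 9.2, -0.0, -0.0, -0.0
```

play_rows(motion=[0,0,-22,0,0,0,0,0,-22,0,0,0,0,0,-22,0,0,0,0,0,-22,0,0,0])

```text
time: 17.7
eef_pos: [0.4901, 0.0121, 0.1012]
ee_rot: [0.997, -0.073, -0.0, 0.0]
force: [-0.3, -0.2, -1.3]
gripper_width: 0.0137
grip_force: 40.0
```

play_rows(motion=[-12,-31,0,0,0,0.01,-12.5,-31,0,0,0,0.01,-13,-31,0,0,0,0.01,-13,-31,0,0,0,0.01,-13.5,-31,0,0,0,0.01,-14,-31,0,0,0,0.01,-14,-30,0,0,0,0.01,-14.5,-30,0,0,0,0.01,0,0,25,0,0,0,0,0,15,0,0,0,0,0,0,0,0,0,0,0,0,0,0,0])

```text
time: 18.9
eef_pos: [0.4299, 0.2732, 0.0605]
ee_rot: [0.994, -0.113, -0.0, 0.0]
force: [-0.0, -0.5, -0.9]
gripper_width: 0.0136
grip_force: 40.0
```

```bash
python3 - <<'E'
from h import *
o=env.get_obs();print(o["time"],yaw(o),o["eef_pos"],o["gripper_width"])
w=env.camera("wrist")[:,:,::-1];cv2.imwrite("pics/w7.png",w);np.save("w7.npy",np.array([o],dtype=object))
plan((430.7,273.9,44.5,-.234,4))
E
```

```text
18.9 -0.2263552824469853 [0.42991045 0.27315657 0.0604906 ] 0.013608214025651127
4 rows: 0.1, -0.2, 4.1, -0.0, -0.0, 0.002, 0.1, -0.2, 4.1, -0.0, -0.0, 0.002, 0.1, -0.2, 4.1, -0.0, -0.0, 0.002, 0.1, -0.2, 4.1, -0.0, -0.0, 0.002
```

View pics/w7.png

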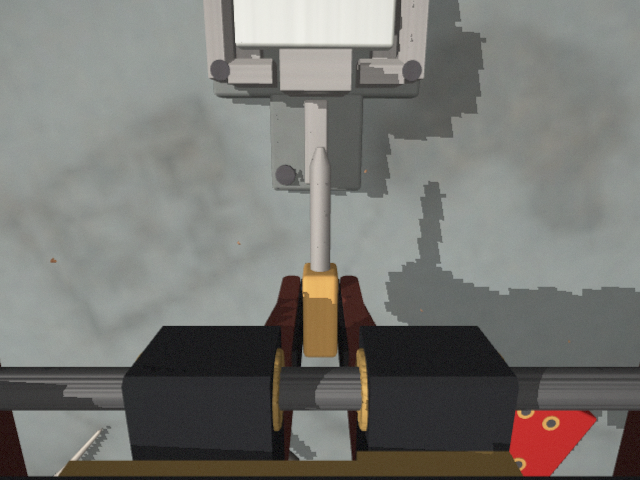

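The pin is held straight, tip at (320,150). The lug top spans columns 279–352, so its centre is a little left of the rod. I'll work out the offset.

```bash
python3 - <<'E'
from h import *
o=np.load("w7.npy",allow_pickle=True)[0];c=cam("wrist",o);w=cv2.imread("pics/w7.png");g=cv2.cvtColor(w,cv2.COLOR_BGR2GRAY).astype(int)
print("lug",g[65,270:285],g[65,345:360]);print("rod",g[160,306:334],g[250,306:334]);print("rib",g[120,296:334])
w=yaw(o);T=Ro.from_euler("z",w)
def tf(p,z): q=ray(c,p,z)[0]*1000-o["eef_pos"]*1000;return T.inv().apply(q).round(1)
for n,p,z in[("lugL",(279,65),.053),("lugR",(352,65),.053),("lugfrontL",(280,91),.053),("ribL",(304,120),.031),("ribR",(327,120),.031),("tip",(320,148),.057),("r160L",(310.5,170),.057),("r160R",(330,170),.057),("r250L",(311,250),.057),("r250R",(331,250),.057),("angL",(220,70),.034),("angR",(412,70),.034)]:print(n,tf(p,z))
E
```

```text
lug [177 139  85  63  60  64  69  79  84 122 168 177 181 180 179] [179 177 182 179 178 182 132  95  83  87  84  67 113  81  61]
rod [178 178 181 181 180 154 156 169 178 187 190 189 188 184 181 168 157 151
 138 123 107 100  85  86  90  93  87  91] [159 157 159 157 149 167 177 183 184 188 189 187 182 177 170 160 152 140
 134 119 110 104  94  80 140 157 155 152]
rib [136 136 134 137 137 136 138 137 140 174 180 180 186 184 184 183 184 180
 182 181 179 181 180 180 178 177 178 179 176 168 135  90  88  90  90  93
  91  89]
lugL [95.1 13.7 -7.5]
lugR [ 95.1 -12.9  -7.5]
lugfrontL [86.2 13.6 -7.5]
ribL [ 75.9   5.6 -29.5]
ribR [ 75.9  -4.3 -29.5]
tip [65.7 -1.2 -3.5]
r160L [57.6  2.4 -3.5]
r160R [57.5 -5.  -3.5]
r250L [25.6  2.4 -3.5]
r250R [25.6 -5.6 -3.5]
angL [ 95.6  39.7 -26.5]
angR [ 95.6 -38.9 -26.5]
```

play_rows(motion=[0,-0.8,4,0,0,0.006,0,-0.8,4,0,0,0,0,-0.7,4,0,0,0,0,0,4,0,0,0,0,0,0,0,0,0,0,0,0,0,0,0])

```text
time: 19.55
eef_pos: [0.4304, 0.2755, 0.0443]
ee_rot: [0.993, -0.116, -0.0, 0.0]
force: [-0.4, -0.8, -0.8]
gripper_width: 0.0139
grip_force: 40.0
```

```bash
python3 - <<'E'
from h import *
o=env.get_obs();print(o["time"],yaw(o),o["eef_pos"],Ro.from_quat(o["ee_rot"]).as_matrix()[:,2].round(4))
w=env.camera("wrist")[:,:,::-1];cv2.imwrite("pics/w8.png",w)
c=cam("wrist",o);g=cv2.cvtColor(w,cv2.COLOR_BGR2GRAY).astype(int)
print("lug",g[50,268:282],g[50,340:362]);print("rod",g[210,306:336]);print("rib",g[110,296:334])
E
```

```text
19.55 -0.2321731890042135 [0.43044853 0.27550816 0.04428364] [-3.e-04 -2.e-04 -1.e+00]
lug [ 88  85  87  87  88  88  88  86  88  85  86  87 140 172] [179 177 178 177 178 178 179 178 177 179 178 178 175 179 177 176 177 177
 178 179 179 120]
rod [157 157 159 151 153 168 178 185 191 194 192 192 190 188 174 166 159 150
 141 131 119 111  95  87 109 148 159 156 161 161]
rib [140 142 143 138 138 139 138 137 140 138 138 131 172 183 181 184 187 187
 188 188 185 185 184 184 182 184 181 181 186 181 183 181 181 183 178 164
 128  91]
```

The lug, rib and rod are now all centred at column 320. I'll insert the pin.

play_rows(motion=[6,0,0,0,0,0,6,0,0,0,0,0,6,0,0,0,0,0,6,0,0,0,0,0,6,0,0,0,0,0,0,0,0,0,0,0])

```text
time: 20.2
eef_pos: [0.4609, 0.2683, 0.0445]
ee_rot: [0.993, -0.117, 0.0, -0.0]
force: [0.0, -0.4, -1.8]
gripper_width: 0.0137
grip_force: 40.0
```

play_rows(motion=[5,0,0,0,0,0,5,0,0,0,0,0,5,0,0,0,0,0,0,0,0,0,0,0])

```text
time: 20.6
eef_pos: [0.4753, 0.2649, 0.0445]
ee_rot: [0.993, -0.116, 0.0, -0.0]
force: [-0.0, -0.6, -0.6]
gripper_width: 0.0138
grip_force: 40.0
```

No contact force, and the tip is about 25 mm in. I'll continue.

play_rows(motion=[5,0,0,0,0,0,5,0,0,0,0,0,4,0,0,0,0,0,4,0,0,0,0,0,0,0,0,0,0,0])

```text
time: 21.1
eef_pos: [0.4926, 0.2608, 0.0444]
ee_rot: [0.993, -0.116, 0.0, -0.0]
force: [-0.6, -0.5, -0.5]
gripper_width: 0.014
grip_force: 40.0
```

play_rows(motion=[2,0,0,0,0,0,2,0,0,0,0,0,1,0,0,0,0,0,1,0,0,0,0,0,0,0,0,0,0,0])

```text
time: 21.6
eef_pos: [0.4969, 0.2599, 0.0443]
ee_rot: [0.993, -0.116, -0.001, 0.0]
force: [-3.6, 1.3, 0.5]
gripper_width: 0.0139
grip_force: 40.0
```

play_rows(motion=[1.5,0,0,0,0,0,0,0,0,0,0,0])

```text
time: 21.8
eef_pos: [0.4969, 0.2598, 0.0442]
ee_rot: [0.993, -0.115, -0.002, 0.0]
force: [-6.5, 0.8, 3.0]
gripper_width: 0.0137
grip_force: 40.0
```

play_rows(motion=[-2.5,0,0.4,0,0,0,0,0,0,0,0,0])

```text
time: 22.0
eef_pos: [0.4968, 0.26, 0.0441]
ee_rot: [0.993, -0.116, 0.0, -0.0]
force: [-3.0, 1.5, -0.2]
gripper_width: 0.0138
grip_force: 40.0
```

play_rows(motion=[0,0,0,0,0,0,0,0,0,0,0,0,0,0,0,0,0,0,0,0,0,0,0,0], claw=0.6)

```text
time: 22.4
eef_pos: [0.4971, 0.2598, 0.0442]
ee_rot: [0.993, -0.116, 0.0, -0.0]
force: [0.2, -1.3, 0.1]
gripper_width: 0.035
grip_force: 0.0
```

play_rows(motion=[0,0,-15,0,0,0,0,0,-30,0,0,0,-10,0,-40,0,0,0,-10,0,-40,0,0,0,0,0,0,0,0,0,0,0,0,0,0,0])

```text
time: 23.0
eef_pos: [0.4778, 0.2649, 0.1709]
ee_rot: [0.993, -0.116, 0.001, -0.001]
force: [0.1, 0.0, 0.0]
gripper_width: 0.0351
grip_force: 0.0
```

```bash
python3 - <<'E'
from h import *
o=env.get_obs();print(o["time"],yaw(o),o["eef_pos"],o["force"])
w=env.camera("wrist")[:,:,::-1];s=env.camera("side")[:,:,::-1]
cv2.imwrite("pics/m9.png",np.hstack([w[:400,100:540],cv2.resize(s[170:270,255:345],(360,400))]))
E
```

```text
23.0 -0.23205401155024138 [0.47783181 0.26488664 0.17085092] [0.09312866 0.0327352  0.04701959]
```

View pics/m9.png

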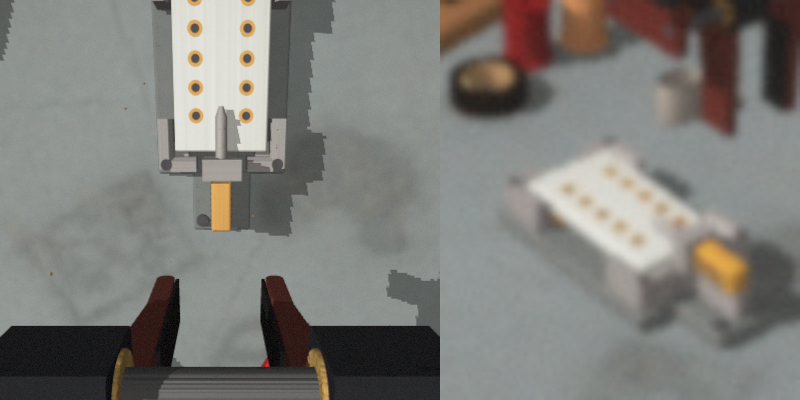

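The pin is home against the lug with its rod over the seated plate, and the gripper is clear. I'll hand it in.

```bash
python3 -c "
from plant import env
print(env.hand_in())"
```

```text
the job is handed in; nothing more can be done
None
```

I handed the job in at about 23 s of the 64 s allowed: the plate is pressed down level on its stops, the locking pin is home through the eye over it, and the gripper is clear. The hand-in gave no verdict.

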